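# Tip wooden balls into a pot under a low shelf and cover it

## Task

Push the tray with the clay pot fully in under the low shelf, then swing the red-pegged crank so that the blue cup tips all four wooden balls into the pot without the cup hitting the shelf above it. Then bring the cup back level and draw the tray fully out again, and gently set the dark wooden lid on the pot so that it sits seated and level. Do not disturb the shelf, the duck or the small clay pot.

Things in the scene. Friction and masses are not known exactly. Their poses are not given: they have to be found in the camera images.
- stand: Fixed plywood filling stand. Its origin lies on the table straight below the crank's axle, midway between the two bearing posts; z up; its x axis points in under the shelf (the front, open side is at -x), the cup lies at -y and the pot's line at y = +22 mm. Base board 10 mm thick, x from -350 to +80 mm, y from -62 to +80 mm. Posts at x = -60 and +60 mm carry the axle 130 mm above the table. A catch board stands on the base at y = +76 mm, x from -50 to +50 mm, up to 180 mm.
- tray (a joint): Slide of the light wooden tray along the stand's x axis, m: 0 = fully out (start; pot clear in front of the shelf), 0.19 = fully in (pot centre under the pouring lip, x = 0). Stays where left; about 1.5 N moves it.
- tray_tab (a point): Centre of the top edge of the green upright tab at the tray's front end: 14 mm thick (along stand x), 60 mm wide, top 125 mm above the table, upper 80 mm free on both faces. Pot centre: 145 mm behind it (stand +x) and 25 mm to stand -y; 92 mm free between tab and rim. With the tray in, it stands beside the crank's hub (stand y = 0, 130 mm high): hold it near its top.
- crank (a joint): Angle of crank and cup about the axle, rad: 0 = cup level (start), growing as the cup tips. Stiff enough to stay where left (about 3 N at the peg). The balls roll over the ramp (35 degrees to the cup's floor) from about 0.65 and have all left by about 0.75; the cup's back edge meets the shelf at 0.95.
- crank_peg (a point): Middle of the red peg of the crank: horizontal rod along the stand's x, diameter 14 mm, 50 mm long (its free length 40 mm), 125 mm in front of the stand's origin (x = -125 mm), so in front of the shelf's front edge (x = -55 mm). It is 90 mm from the axle: at angle a it stands at stand y = -90 cos(a + 45 deg) mm and 130 + 90 sin(a + 45 deg) mm above the table, so it moves to stand +y as the cup tips.
- crank_axle (a point): Point on the axle line (which runs along the stand's x axis, 130 mm above the table) in the peg's plane.
- cup: Blue tipping cup in one piece with the crank, 76 mm wide (stand x), 98 mm from the axle to its back edge, 26 mm deep; its lip is on the axle line. Origin on the axle at stand x = 0; axes as the stand's when level. Tips about the stand's x axis.
- riser: Loose low shelf over the stand, 4 kg: wooden board 130 mm (stand x from -55 to +75 mm) by 245 mm (y from -135 to +110 mm) on four thin legs, underside 210 mm and top 226 mm above the table; two ribbon spools (red, gold, up to 30 mm high) lie on its rear half. Origin on the table at the stand's origin, axes as the stand's.
- pot: Clay pot standing on the tray between four low strips: 75 mm high, rim 92 mm outside and 82 mm inside diameter, origin at its underside (16 mm above the table when on the tray), z up.
- pot_rim (a point): Centre of the pot's rim plane, 75 mm above its underside.
- pot_mid (a point): Point on the pot's axis, 36 mm above its underside.
- lid: Dark wooden lid, 92 mm diameter: a 70 mm plug 6 mm deep underneath, a 7 mm disc on it, and on top a round knob 24 to 26 mm in diameter, from 14 to 45 mm above the origin; no other thing has a knob. Origin at the centre of the plug's underside; z up. Seated on the pot, the disc lies on the rim, so the origin is 6 mm below the rim plane. The plug has 6 mm play all round.
- rubber_duck: Yellow rubber duck, 56x46x42 mm, loose on the table; origin at its underside.
- mini_pot: Small clay pot, 58 mm across, 45 mm high, loose on the table; origin at its underside.
- ball0_center (a point): Centre of a loose light wooden ball, 30 mm diameter; the four start in the cup.
- ball1_center (a point): Centre of a loose light wooden ball, 30 mm diameter; the four start in the cup.
- ball2_center (a point): Centre of a loose light wooden ball, 30 mm diameter; the four start in the cup.
- ball3_center (a point): Centre of a loose light wooden ball, 30 mm diameter; the four start in the cup.
Things that resemble listed ones, but are neither listed nor needed, are in the scene too. Leave any orange look-alike of the lid alone. What is shaped like the pot but white is not meant.

How it is judged (in metres and radians):
On the way, in this order (a step that is already met when the one before it is completed fails the run):
1. the tray with the pot is fully in, the cup still level (value of joint tray above 0.183 m and value of joint crank below 0.3 rad), for 0.1 s.
2. all four balls lie in the pot under the shelf (distance between each of ball0_center, ball1_center, ball2_center, ball3_center and pot_mid below 0.042 m and value of joint tray above 0.17 m), for 0.2 s.
3. the cup is back level and the tray with the filled pot fully out (distance between each of ball0_center, ball1_center, ball2_center, ball3_center and pot_mid below 0.042 m and value of joint crank below 0.12 rad and value of joint tray below 0.012 m), for 0.1 s.
At the end, for the whole second after the job is handed in: All four balls lie in the pot; the pot stands upright on the tray; the cup is level (crank under 0.12 rad); the tray is fully out (within 12 mm); the lid sits on the rim with its plug inside, level within 0.05 rad, centred within 9 mm, its disc within 3 mm of the rim; all at rest and released (all of step 3 and angle between pot's own z axis and vertical below 0.06 rad and horizontal distance between pot_mid and tray_tab below 0.16 m and height (world z) of pot below 0.025 m and angle between lid's own z axis and vertical below 0.05 rad and horizontal distance between lid and pot_rim below 0.009 m and z of lid in the frame of pot_rim between -0.009 and -0.003 m and linear speed of each of lid, pot below 0.02 m/s); the robot touches nothing.
It fails at once if the cup strikes the shelf (contact force between cup and riser above 2 N).
It fails at once if the shelf is shifted more than 20 mm (distance of riser from where it was at the start of the episode above 0.02 m).
It fails at once if the duck or the small clay pot is moved more than 25 mm (distance of any of rubber_duck, mini_pot from where it was at the start of the episode above 0.025 m).
It fails at once if the lid is dropped (falls freely at over 0.5 m/s) (linear speed of lid above 0.5 m/s and contact force between the fingers and lid below 0.05 N).
It fails at once if the lid is slammed or forced onto the pot (over 90 N) (contact force between lid and pot above 90 N).
It also fails if it takes over 72 s, if anything falls off the work surface, if the arm or the gripper's body presses on something with over 40 N, if the wrist force passes 120 N, or if a joint passes its speed limit or range.

## Robot

A 6-joint arm with a two-finger parallel gripper is mounted at the origin on the work surface; the furniture and walls round the work are solid. World frame = base frame: x ahead of the robot, y to its left, z up, the work surface at z = 0. Lengths are in m, angles in degrees, forces in N, time in s.
With the tool pointing down it reaches from about 0.4 to 0.825 m from the base axis. Payload 7 kg.
Tool frame: the origin (TCP) lies at the very end of the fingers, on their centre line; the grasp point (between the pads) lies 19 mm behind it (ctrl.pinch_z is the distance from the TCP to the grasp point, in m); z points along the fingers, x is the direction in which the jaws open and shut, and the axes are right-handed (so a half turn about z gives the same grasp; the last joint's range is limited). The gripper opens to 88 mm and grips with 3 to 60 N. Pads are 19 mm wide; open, the fingers measure 130 mm over their backs; the gripper's body (78 mm by 193 mm) begins 47 mm behind the grasp point.
Start: joints at [80.449, 20.546, 0.682, 0, -70.136, -16.507], TCP at [0.297, 0.606, 0.227] pointing down, gripper open.
Joint ranges: [-176.03, 176.03], [-82.01, 121.73], [-58.28, 71.71], [-173.87, 95.51], [-174.79, -0.11], [-173.66, 173.66]. Speed limits (degrees/s): [136.94, 136.94, 172.46, 180, 180, 180].

## Interface

Orientations are given as [roll, pitch, yaw] about the fixed x, y, z axes, in that order (R = Rz(yaw) Ry(pitch) Rx(roll)).
In Python, from plant import ctrl gives the robot as it stands.
- The arm moves only by the tool carry_out, never from a script. Its argument "increments" is a list of rows, each a list of 7 numbers: the turn, a rotation vector about the world's x, y, z in degrees, then the shift along the world's x, y, z in mm, then the closure, from 0 (fully open) to 1 (shut). In form: [[ax, ay, az, dx, dy, dz, grip], ...]. A call has 1 to 20 rows; each row is the pose to reach, as a shift and turn from the pose commanded when the call began; what a row does not reach only later rows make up. A row lasts 1/8 s, in which the tool goes at most 62.5 mm and 10.7 degrees, less where a joint would pass 70% of its speed; a pose out of reach is approached as far as the arm can. A call with a gripper value outside its range is refused whole. The fingers move at their own pace and stop on an object; the grip force is fixed at half the most. Time passes only in rows, so rows that repeat a pose let the fingers close. It gives the time, the measured TCP pose, the force and the opening at its end, in the units of the state.
- ctrl.get_obs(): the state, without advancing time (a new reading comes with each control period).
- ctrl.snapshot(name): name is "scene" or "top" or "wrist"; returns a dict with "pixels" (480x640x3 uint8, blue, green, red), "intrinsics" (3x3 intrinsics, pixels), "rvec" (rotation vector, rad) and "tvec" (3), from world to camera coordinates, as OpenCV has them; the wrist camera has in their place "hand_eye" (4x4, takes a point from camera to tool coordinates, whose origin is the TCP and whose axes are the tool frame's). Camera axes: x right, y down, z forward; pixel columns grow to the right and rows downward; lengths in m; the calibration is good to about 2 mm. The wrist camera is an equidistant fisheye: a pixel r from the principal point sees the ray r / f radians off the axis. A picture is of the moment at which its call begins: read the wrist's pose just before it. There is no depth.
- ctrl.close_job(): hands the job in, once; it reports no verdict.
Trained networks look in a picture, given as the dict that the camera call returned (one of the last four; its "shot" number tells which), for a name from the list of things; names that differ only in an ending like _2 or _b are one class to them, and where a whole thing is asked for, a point or a joint stands for the part that bears it (a point fixed in the world has none). Each returns a list of dicts, best first, with "confidence" (0 to 1); they miss things now and then, are a little off and sometimes report something else, mostly with a low value. They report only what shows in the picture. A call takes as long as a camera call. They do not tell look-alikes from the thing itself.
- ctrl.search_frame(picture, label): "centre" ([x, y, z] in m, in world coordinates, good to about 4 mm: the middle of the surface that is visible of it).
- ctrl.outline_of(picture, label): "pixels" (480x640 bool, what is visible of it).
The state is a dict: "clock": time; "joint_pos": joint angles; "qvel": joint speeds; "tau": joint torques, N m; "tool_pos": TCP position; "orientation": TCP orientation; "force": force on the tool from outside, world axes, zero at the start; "moment": the same for the moment, N m; "opening": finger opening in m.
Only numpy, scipy, OpenCV 4.12 (cv2) and the standard library are available. Lean on these libraries where they do the work, as an engineer would, in place of code of your own. Each camera call takes 0.05 s, during which the arm holds its last target. There are 200 camera calls.

## Working session

There is one attempt and no reset: what is moved stays moved. The work goes in short steps, Python scripts to look and compute and a tool call to move; the robot and the scene stay as the last step left them, time stands still between calls to the robot, and variables do not carry over. Pictures are saved under pics/ and viewed, about 8 in all and at most 12, crops included, and the job is handed in when it is done.

Besides the shell and the picture viewer there is one more tool, called after "Emit:" as name(argument=value, ...) on one line, values as JSON. carry_out: Moves the arm, as the interface text tells. Its arguments: {"type":"object","properties":{"increments":{"type":"array"}},"required":["increments"]}

```bash
mkdir -p pics
python3 - <<'E'
from plant import ctrl
import cv2,numpy as np
o=ctrl.get_obs();print({k:np.round(v,3) for k,v in o.items()})
for n in("scene","top"):
    s=ctrl.snapshot(n);cv2.imwrite(f"pics/{n}0.png",s["pixels"])
    for l in("tray_tab","crank_peg","pot","lid","rubber_duck","mini_pot","stand","cup","riser"):
        for d in ctrl.search_frame(s,l)[:3]:print(n,l,np.round(d["centre"],3),round(d["confidence"],2))
E
```

```text
{'clock': np.float64(0.0), 'joint_pos': array([ 8.0449e+01,  2.0591e+01,  6.3400e-01, -2.0000e-02, -7.0135e+01,
       -1.6506e+01]), 'qvel': array([ 0.041,  0.029, -0.079, -0.041,  0.133,  0.027]), 'tau': array([ 3.0000e-03, -5.8273e+01,  2.9305e+01,  6.9970e+00,  7.0000e-03,
       -0.0000e+00]), 'tool_pos': array([0.296, 0.606, 0.226]), 'orientation': array([-1.79992e+02, -9.40000e-02, -1.16063e+02]), 'force': array([ 0.185, -0.078, -0.466]), 'moment': array([-0.054,  0.015,  0.015]), 'opening': np.float64(0.088)}
scene tray_tab [ 0.437 -0.202  0.016] 0.66
scene crank_peg [0.547 0.028 0.127] 0.78
scene pot [0.328 0.235 0.052] 0.94
scene pot [ 0.475 -0.104  0.07 ] 0.66
scene pot [ 0.504 -0.409  0.018] 0.66
scene lid [ 0.624 -0.28   0.013] 0.86
scene lid [ 0.294 -0.187  0.014] 0.65
scene rubber_duck [ 0.505 -0.408  0.019] 0.83
scene mini_pot [ 0.633 -0.122  0.029] 0.89
scene stand [ 0.484 -0.078  0.017] 0.67
scene cup [0.55  0.028 0.132] 0.68
scene cup [ 0.625 -0.282  0.017] 0.68
scene cup [0.563 0.077 0.134] 0.27
scene riser [0.507 0.052 0.227] 0.95
top tray_tab [ 0.444 -0.201  0.019] 0.91
top crank_peg [ 0.55  -0.029  0.177] 0.9
top pot [ 0.481 -0.116  0.065] 0.98
top pot [0.331 0.232 0.05 ] 0.61
top lid [ 0.626 -0.272  0.012] 0.91
top lid [ 0.294 -0.174  0.019] 0.59
top rubber_duck [ 0.515 -0.408  0.02 ] 0.85
top mini_pot [ 0.637 -0.125  0.025] 0.81
top stand [ 0.484 -0.101  0.013] 0.67
top cup [ 0.552 -0.025  0.178] 0.62
top riser [0.519 0.068 0.226] 0.89
```

View pics/scene0.png

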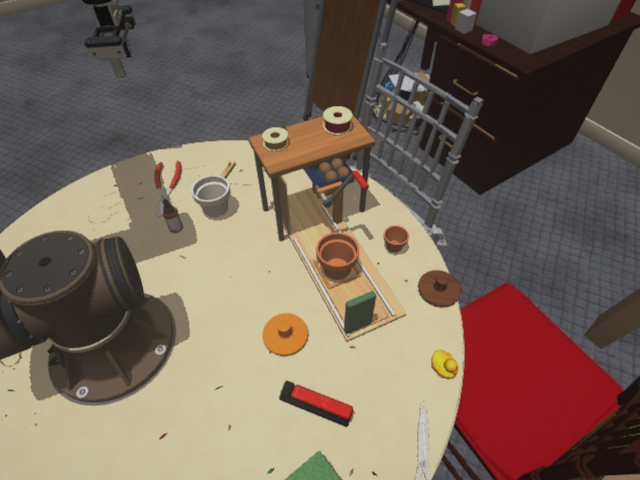

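View pics/top0.png

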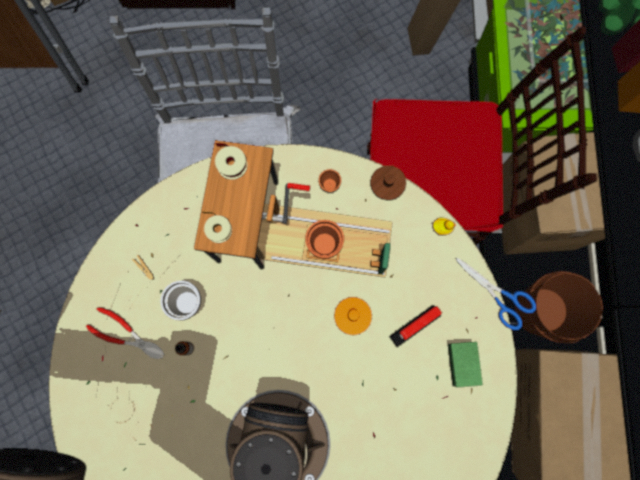

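The pictures show the tray and pot in front of the shelf at top (323,240), the green tab at (385,257), the red peg at (298,187), the dark lid at (388,183) and the orange decoy at (353,316). The stand's x axis points roughly along world +y. I'll fit its pose next.

```bash
cat > h.py <<'E'
from plant import ctrl
import cv2,numpy as np
from scipy.spatial.transform import Rotation as R
def ray(s,uv,z):
    K=s["intrinsics"];Rm=cv2.Rodrigues(np.array(s["rvec"],float))[0];t=np.array(s["tvec"]).ravel()
    c=-Rm.T@t;d=Rm.T@np.linalg.inv(K)@np.array([uv[0],uv[1],1.]);return c+d*(z-c[2])/d[2]
def mask(im,lo,hi,roi):
    h=cv2.cvtColor(im,cv2.COLOR_BGR2HSV);m=cv2.inRange(h,np.array(lo),np.array(hi));k=np.zeros_like(m);x0,y0,x1,y1=roi;k[y0:y1,x0:x1]=m[y0:y1,x0:x1];return k
E
python3 - <<'E'
from h import *
s=ctrl.snapshot("top");im=s["pixels"]
print(np.round(s["intrinsics"],1).tolist())
ms={}
for l in("pot","lid","riser","tray_tab","crank_peg"):
    d=ctrl.outline_of(s,l)
    for q in d[:2]:
        m=q["pixels"].astype(np.uint8);c=max(cv2.findContours(m,0,2)[0],key=cv2.contourArea)
        print(l,round(q["confidence"],2),m.sum(),cv2.minAreaRect(c),cv2.boundingRect(c))
        if l in("pot","lid"):
            e=cv2.minEnclosingCircle(c);print(e,ray(s,e[0],.091 if l=="pot" else .013))
        if l=="riser":print([np.round(ray(s,p,.226),3).tolist() for p in cv2.boxPoints(cv2.minAreaRect(c))])
m=mask(im,(0,170,100),(8,255,255),(275,175,320,205));print("peg",m.sum()/255);c=cv2.findContours(m,0,2)[0]
r=cv2.minAreaRect(max(c,key=cv2.contourArea));print(r,ray(s,r[0],.197),[np.round(ray(s,p,.197),3) for p in cv2.boxPoints(r)])
m=mask(im,(60,80,20),(100,255,255),(365,235,400,280));c=max(cv2.findContours(m,0,2)[0],key=cv2.contourArea);r=cv2.minAreaRect(c)
print("tab",cv2.contourArea(c),r,ray(s,r[0],.125),[np.round(ray(s,p,.125),3) for p in cv2.boxPoints(r)])
cv2.imwrite("pics/c1.png",cv2.resize(im[135:285,190:420],None,fx=3.4,fy=3.4,interpolation=cv2.INTER_CUBIC))
E
```

```text
[[556.1, 0.0, 321.2], [0.0, 556.1, 236.2], [0.0, 0.0, 1.0]]
pot 0.83 1303 ((180.6999969482422, 300.10003662109375), (39.80200958251953, 39.80200958251953), 26.56505012512207) (161, 280, 41, 41)
((180.62643432617188, 300.32757568359375), 20.605712890625) [0.32770757 0.21705774 0.091     ]
pot 0.57 1229 ((324.5, 239.0), (38.0, 39.0), 90.0) (305, 220, 40, 39)
((324.13116455078125, 239.49522399902344), 20.203794479370117) [ 0.46767352 -0.11224549  0.091     ]
lid 0.8 1152 ((352.5, 315.5), (37.0, 37.0), 90.0) (334, 297, 38, 38)
((352.82000732421875, 315.5), 19.38778305053711) [ 0.29564286 -0.1806139   0.013     ]
lid 0.63 936 ((388.00006103515625, 183.00001525878906), (35.35533905029297, 32.526912689208984), 45.0) (370, 167, 37, 33)
((388.00689697265625, 183.25172424316406), 18.00875473022461) [ 0.62714975 -0.27519342  0.013     ]
riser 0.62 5679 ((237.77737426757812, 203.67630004882812), (71.79976654052734, 122.05272674560547), 9.8939208984375) (194, 140, 85, 129)
[[0.404, 0.163, 0.226], [0.669, 0.128, 0.226], [0.639, -0.025, 0.226], [0.378, 0.016, 0.226]]
riser 0.29 431 ((288.2981872558
[... 342 characters left out ...]
k_peg 0.6 369 ((288.61041259765625, 200.06373596191406), (21.822914123535156, 48.264163970947266), 35.70669174194336) (274, 183, 37, 41)
peg 96.0
((298.0099792480469, 186.42999267578125), (21.920310974121094, 4.525484085083008), 8.130102157592773) [ 0.56539864 -0.05547229  0.197     ] [array([ 0.564, -0.031,  0.197]), array([ 0.574, -0.032,  0.197]), array([ 0.567, -0.08 ,  0.197]), array([ 0.557, -0.078,  0.197])]
tab 135.5 ((384.1300048828125, 258.0899658203125), (6.788225173950195, 28.991378784179688), 8.130102157592773) [ 0.41740022 -0.24739866  0.125     ] [array([ 0.386, -0.234,  0.125]), array([ 0.452, -0.245,  0.125]), array([ 0.449, -0.261,  0.125]), array([ 0.384, -0.249,  0.125])]
```

View pics/c1.png

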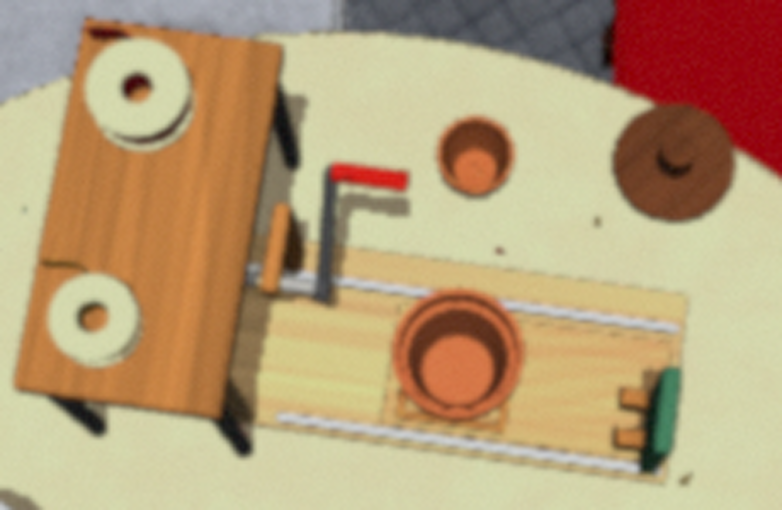

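Run:
```python
from h import *
from scipy.optimize import least_squares as L
s=ctrl.snapshot("top")
C=lambda u,v:(u/3.4+190-.35,v/3.4+135-.35)
P=[((-.055,-.135,.226),C(282,45)),((-.055,.11,.226),C(222,417)),((.075,.11,.226),C(15,385)),((.075,-.135,.226),C(85,17)),
((-.19,.022,.091),C(458,352)),((-.335,.047,.125),C(668,418)),((-.125,-.0636,.1936+.004),C(369,176)),
((-.35,-.062,.01),C(687,294)),((-.35,.08,.01),C(664,484))]
X=np.array([p[0] for p in P]);U=np.array([p[1] for p in P])
def W(p):return np.c_[R.from_euler('z',p[2]).apply(X)+[p[0],p[1],0]]
def res(p):return (cv2.projectPoints(W(p),np.array(s["rvec"],float),np.array(s["tvec"],float),s["intrinsics"],None)[0][:,0]-U)
r=L(lambda p:res(p).ravel(),[.5,.07,1.45],loss='soft_l1')
print(r.x,np.degrees(r.x[2]));print(np.round(res(r.x),1).tolist());print(np.round(W(r.x),4).tolist())
print("lid",ray(s,C(673,163),.013),"lidknobtop",ray(s,C(673,153),.045))
```

```text
[0.5203876  0.07198178 1.41980162] 81.3486405909697
[[0.6, -0.8], [-0.9, 0.5], [-1.5, 1.0], [-0.6, -0.8], [-0.1, 0.3], [0.0, -2.2], [2.4, 0.3], [0.6, 0.2], [0.4, 0.1]]
[[0.6456, -0.0027, 0.226], [0.4034, 0.0342, 0.226], [0.4229, 0.1627, 0.226], [0.6651, 0.1258, 0.226], [0.4701, -0.1125, 0.091], [0.4235, -0.2521, 0.125], [0.5645, -0.0612, 0.1976], [0.529, -0.2834, 0.01], [0.3887, -0.262, 0.01]]
lid [ 0.62889599 -0.27419175  0.013     ] lidknobtop [ 0.62673968 -0.27046067  0.045     ]
```

Emit:
carry_out(increments=[[0, 0, 0, 0, 0, 60, 0], [0, 0, 0, 0, 0, 120, 0], [0, 0, 8, 0, 0, 180, 0], [0, 0, 17.4, 40, -50, 200, 0], [0, 0, 17.4, 80, -100, 200, 0], [0, 0, 17.4, 115, -150, 200, 0], [0, 0, 17.4, 150, -200, 200, 0], [0, 0, 17.4, 185, -250, 200, 0], [0, 0, 17.4, 204, -306, 200, 0], [0, 0, 17.4, 210, -366, 200, 0], [0, 0, 17.4, 215, -426, 200, 0], [0, 0, 17.4, 220, -486, 200, 0], [0, 0, 17.4, 224, -546, 200, 0], [0, 0, 17.4, 224, -606, 200, 0], [0, 0, 17.4, 205, -665, 200, 0], [0, 0, 17.4, 185, -720, 200, 0], [0, 0, 17.4, 165, -775, 200, 0], [0, 0, 17.4, 145, -830, 190, 0], [0, 0, 17.4, 125, -885, 160, 0], [0, 0, 17.4, 116, -930, 130, 0]])

```text
clock: 3.85
tool_pos: [0.4115, -0.3254, 0.3567]
orientation: [-179.9, -0.0, -98.7]
force: [1.6, 0.1, 0.1]
opening: 0.0877
```

```bash
cat >> h.py <<'E'
def wray(s,o,uv,z):
    K=s["intrinsics"];p=np.array([(uv[0]-K[0,2])/K[0,0],(uv[1]-K[1,2])/K[1,1]]);th=np.hypot(*p);d=np.r_[p/th*np.sin(th),np.cos(th)]
    H=np.array(s["hand_eye"]);Rt=R.from_euler('xyz',o["orientation"],degrees=True).as_matrix()
    c=Rt@H[:3,3]+o["tool_pos"];w=Rt@H[:3,:3]@d;return c+w*(z-c[2])/w[2]
E
python3 - <<'E'
from h import *
o=ctrl.get_obs();s=ctrl.snapshot("wrist");cv2.imwrite("pics/w1.png",s["pixels"])
np.save("w1.npy",dict(o=o,s=s),allow_pickle=True)
m=mask(s["pixels"],(60,80,20),(100,255,255),(0,0,640,480))
for c in cv2.findContours(m,0,2)[0]:
    if cv2.contourArea(c)>100:r=cv2.minAreaRect(c);print(r,[np.round(wray(s,o,p,.125),3).tolist() for p in cv2.boxPoints(r)])
E
```

```text
((257.5, 202.0), (60.0, 19.0), 90.0) [[0.461, -0.259, 0.125], [0.457, -0.279, 0.125], [0.393, -0.267, 0.125], [0.396, -0.246, 0.125]]
```

View pics/w1.png

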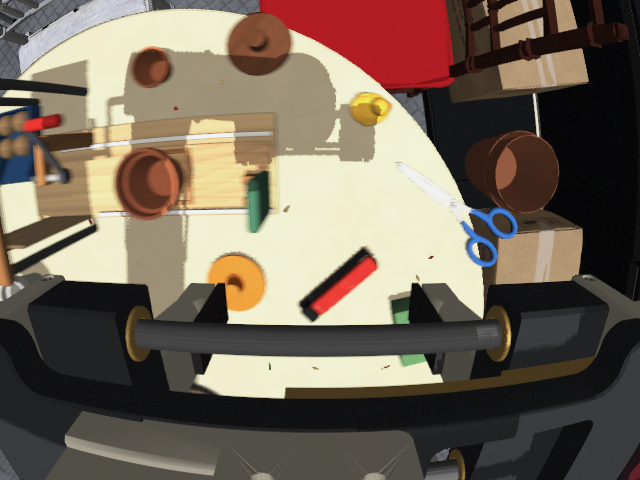

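The wrist view shows the tab at (258,202), the pot at (148,182) and the peg at (42,123), which matches the fit. I'll lower the open fingers outside the tab.

Emit:
carry_out(increments=[[0, 0, 0, 0, -28, 0, 0], [0, 0, 0, 0, -28, -60, 0], [0, 0, 0, 0, -28, -120, 0], [0, 0, 0, 0, -28, -180, 0], [0, 0, 0, 0, -28, -240, 0], [0, 0, 0, 0, -28, -262, 0], [0, 0, 0, 0, -28, -262, 0], [0, 0, 0, 1, -20, -262, 0], [0, 0, 0, 3, -8, -262, 0], [0, 0, 0, 5, 6, -262, 0], [0, 0, 0, 7, 20, -262, 0], [0, 0, 0, 9, 34, -262, 0], [0, 0, 0, 11, 48, -262, 0], [0, 0, 0, 13, 62, -262, 0], [0, 0, 0, 15, 76, -262, 0], [0, 0, 0, 17, 90, -262, 0], [0, 0, 0, 19, 104, -262, 0], [0, 0, 0, 21, 118, -262, 0], [0, 0, 0, 23, 132, -262, 0], [0, 0, 0, 25, 146, -262, 0]])

```text
clock: 6.4
tool_pos: [0.4375, -0.1767, 0.0945]
orientation: [180.0, 0.0, -98.7]
force: [0.8, -1.4, 0.5]
opening: 0.0878
```

Emit:
carry_out(increments=[[0, 0, 0, 2, 12, 0, 0], [0, 0, 0, 3, 22, 0, 0], [0, 0, 0, 4, 30, 0, 0], [0, 0, 0, 5, 36, 0, 0], [0, 0, 0, 6, 40, 0, 0]])

```text
clock: 7.02
tool_pos: [0.4431, -0.1374, 0.0945]
orientation: [180.0, -0.0, -98.7]
force: [-1.0, -1.0, 1.3]
opening: 0.0882
```

Run:
```python
from h import *
o=ctrl.get_obs();s=ctrl.snapshot("wrist");cv2.imwrite("pics/w2.png",s["pixels"]);print(o["tool_pos"],o["force"])
```

```text
[ 0.44312695 -0.13737286  0.09445731] [-0.97607238 -0.99377553  1.33386691]
```

Emit:
carry_out(increments=[[0, 0, 0, 0.3, 2, 0, 0], [0, 0, 0, 0.6, 4, 0, 0], [0, 0, 0, 0.9, 6, 0, 0]])

```text
clock: 7.45
tool_pos: [0.4441, -0.1318, 0.0944]
orientation: [180.0, -0.0, -98.7]
force: [-0.5, -9.7, -0.5]
opening: 0.0875
```

Emit:
carry_out(increments=[[0, 0, 0, -1, -5, 0, 0], [0, 0, 0, -3, -18, 0, 0], [0, 0, 0, -3, -18, 60, 0], [0, 0, 0, -3, -18, 120, 0], [0, 0, 0, -3, -18, 180, 0], [0, 0, 10, -3, -18, 240, 0], [0, 0, 20, 15, -10, 240, 0], [0, 0, 30, 35, 0, 240, 0], [0, 0, 40, 55, 12, 240, 0], [0, 0, 50, 75, 25, 240, 0], [0, 0, 60, 90, 40, 240, 0], [0, 0, 70, 105, 50, 240, 0.3], [0, 0, 80, 115, 60, 240, 0.5], [0, 0, 90, 120, 67, 240, 0.6], [0, 0, 90, 120, 67, 240, 0.6], [0, 0, 90, 120, 67, 240, 0.6]])

```text
clock: 9.45
tool_pos: [0.5642, -0.0653, 0.3345]
orientation: [-180.0, 0.0, -8.9]
force: [-0.2, -0.4, -0.2]
opening: 0.0432
```

Run:
```python
from h import *
o=ctrl.get_obs();s=ctrl.snapshot("wrist");cv2.imwrite("pics/w3.png",s["pixels"]);print(o["tool_pos"],o["orientation"],o["opening"],o["joint_pos"].round(1))
h=cv2.cvtColor(s["pixels"],cv2.COLOR_BGR2HSV);m=cv2.inRange(h,np.array((0,170,90)),np.array((8,255,255)))|cv2.inRange(h,np.array((174,170,90)),np.array((180,255,255)))
for c in cv2.findContours(m,0,2)[0]:
    if cv2.contourArea(c)>150:r=cv2.minAreaRect(c);print(np.round(r[0],1),np.round(r[1],1),wray(s,o,r[0],.198),[np.round(wray(s,o,p,.198),3).tolist() for p in cv2.boxPoints(r)])
```

```text
[ 0.56423493 -0.06527066  0.33453416] [-1.79999808e+02  4.69214969e-03 -8.89836844e+00] 0.04320552540755107 [ 13.1   7.5  -2.8  -0.  -79.7 158. ]
[374.  379.5] [24. 13.] [ 0.59550631 -0.22516308  0.198     ] [[0.583, -0.231, 0.198], [0.584, -0.215, 0.198], [0.608, -0.219, 0.198], [0.607, -0.236, 0.198]]
[466.5 261.3] [47.7 88.8] [ 0.69037625 -0.11466433  0.198     ] [[0.649, -0.088, 0.198], [0.735, -0.098, 0.198], [0.738, -0.146, 0.198], [0.648, -0.132, 0.198]]
[317.4 217. ] [58.2 15.9] [ 0.56544208 -0.0555263   0.198     ] [[0.562, -0.031, 0.198], [0.575, -0.033, 0.198], [0.569, -0.081, 0.198], [0.556, -0.079, 0.198]]
```

View pics/w3.png

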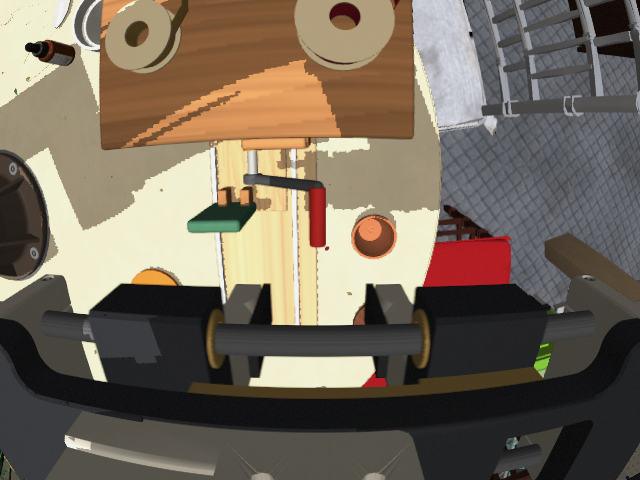

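The wrist view shows the peg at (317,217), i.e. (0.5655, −0.0555), which agrees with the top view. The tab stands beside the hub, so the tray is in. I'll go down over the peg.

Emit:
carry_out(increments=[[0, 0, 0, 0, 0, -60, 0.5], [0, 0, 0, 0, 0, -110, 0.5], [0, 0, 0, 0, 0, -140, 0.5], [0, 0, 0, 0, 0, -164, 0.5], [0, 0, 0, 0, 0, -164, 0.7], [0, 0, 0, 0, 0, -164, 0.72], [0, 0, 0, 0, 0, -164, 0.72]])

```text
clock: 10.38
tool_pos: [0.5652, -0.0646, 0.172]
orientation: [-180.0, -0.1, -8.7]
force: [0.8, 0.3, 0.6]
opening: 0.0254
```

Emit:
carry_out(increments=[[0, 0, 0, -6, 1, 2, 0.72], [0, 0, 0, -12, 2, 6, 0.72], [0, 0, 0, -18, 3, 10, 0.72], [0, 0, 0, -24, 4, 14, 0.72], [0, 0, 0, -30, 4, 17, 0.72], [0, 0, 0, -36, 5, 20, 0.72], [0, 0, 0, -41, 6, 22, 0.72], [0, 0, 0, -47, 7, 24, 0.72], [0, 0, 0, -51, 8, 25, 0.72]])

```text
clock: 11.5
tool_pos: [0.5143, -0.0565, 0.1971]
orientation: [-180.0, -0.2, -8.6]
force: [3.4, -1.5, 3.4]
opening: 0.0244
```

Run:
```python
from h import *
o=ctrl.get_obs();s=ctrl.snapshot("wrist");cv2.imwrite("pics/w4.png",s["pixels"]);print(o["tool_pos"],o["force"])
h=cv2.cvtColor(s["pixels"],cv2.COLOR_BGR2HSV);m=cv2.inRange(h,np.array((0,170,90)),np.array((8,255,255)))|cv2.inRange(h,np.array((174,170,90)),np.array((180,255,255)))
for c in cv2.findContours(m,0,2)[0]:
    if cv2.contourArea(c)>150:r=cv2.minAreaRect(c);print(np.round(r,1) if 0 else r,wray(s,o,r[0],.222))
```

```text
[ 0.51426415 -0.05649868  0.19706366] [ 3.38313206 -1.47120188  3.35958965]
((525.3036499023438, 363.6298522949219), (38.2052116394043, 44.3120231628418), 83.0887680053711) [ 0.61143272 -0.09779877  0.222     ]
((529.2400512695312, 285.2391662597656), (53.370357513427734, 62.570709228515625), 2.385944128036499) [ 0.60870027 -0.05415939  0.222     ]
((332.0, 286.0), (34.0, 76.0), 0.0) [ 0.52238882 -0.03893666  0.222     ]
```

View pics/w4.png

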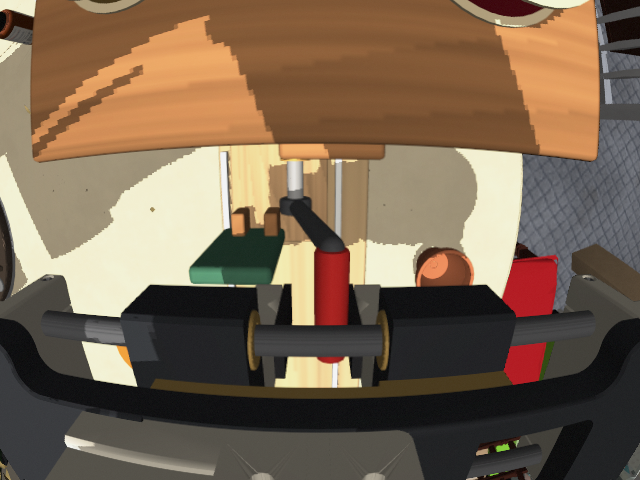

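Emit:
carry_out(increments=[[0, 0, 0, -4, 0.6, 1, 0.72], [0, 0, 0, -8, 1, 1.5, 0.72], [0, 0, 0, -12, 2, 2, 0.72], [0, 0, 0, -15, 2, 2, 0.72], [0, 0, 0, -17.5, 2.6, 2, 0.72], [0, 0, 0, -20, 3, 2, 0.72], [0, 0, 0, -20, 3, 2, 0.72], [0, 0, 0, -20, 3, 2, 0.72], [0, 0, 0, -20, 3, 2, 0.72], [0, 0, 0, -20, 3, 2, 0.72], [0, 0, 0, -20, 3, 2, 0.72], [0, 0, 0, -20, 3, 2, 0.72], [0, 0, 0, -20, 3, 2, 0.72], [0, 0, 0, -20, 3, 2, 0.72], [0, 0, 0, -20, 3, 2, 0.72]])

```text
clock: 13.42
tool_pos: [0.4934, -0.0536, 0.1975]
orientation: [180.0, 0.0, -8.7]
force: [-0.1, 0.7, 0.7]
opening: 0.0246
```

Run:
```python
from h import *
o=ctrl.get_obs();print(o["tool_pos"],o["force"])
a=ctrl.snapshot("scene");s=ctrl.snapshot("wrist")
h=cv2.cvtColor(s["pixels"],cv2.COLOR_BGR2HSV);m=cv2.inRange(h,np.array((0,170,90)),np.array((8,255,255)))
for c in cv2.findContours(m,0,2)[0]:
    if cv2.contourArea(c)>150:r=cv2.minAreaRect(c);print(r,wray(s,o,r[0],.224))
c=a["pixels"][90:240,230:410];cv2.imwrite("pics/s5.png",cv2.resize(c,None,fx=4,fy=4,interpolation=cv2.INTER_CUBIC))
for l in("ball0_center","cup"):
    for d in ctrl.search_frame(a,l):print(l,np.round(d["centre"],3),round(d["confidence"],2))
```

```text
[ 0.49338553 -0.05363649  0.19754667] [-0.07876388  0.7101704   0.71474481]
((330.0, 287.5), (73.0, 34.0), 90.0) [ 0.50079621 -0.03590883  0.224     ]
cup [ 0.501 -0.023  0.166] 0.51
```

View pics/s5.png

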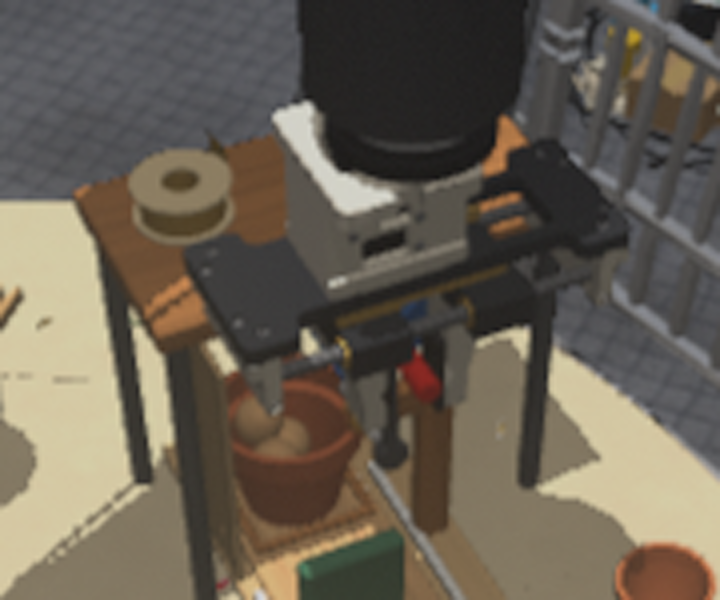

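Two balls show in the pot at crop (260,415) and (290,440). The peg measurement gives a crank angle of about 0.82. I'll bring the cup back level.

Emit:
carry_out(increments=[[0, 0, 0, 6, -1, 0, 0.72], [0, 0, 0, 12, -2, 0, 0.72], [0, 0, 0, 18, -3, 0, 0.72], [0, 0, 0, 24, -4, 0, 0.72], [0, 0, 0, 30, -4.5, -1, 0.72], [0, 0, 0, 36, -5, -3, 0.72], [0, 0, 0, 41.5, -6, -4, 0.72], [0, 0, 0, 47.5, -7, -6, 0.72], [0, 0, 0, 53.5, -8, -9, 0.72], [0, 0, 0, 59.5, -9, -12, 0.72], [0, 0, 0, 65, -10, -16, 0.72], [0, 0, 0, 71, -11, -20, 0.72], [0, 0, 0, 75, -11.5, -23, 0.72], [0, 0, 0, 78, -12, -25, 0.72], [0, 0, 0, 78, -12, -25, 0.72]])

```text
clock: 15.5
tool_pos: [0.5692, -0.0659, 0.172]
orientation: [179.9, 0.3, -8.7]
force: [-8.2, 1.9, 4.1]
opening: 0.0246
```

Run:
```python
from h import *
o=ctrl.get_obs();print(o["tool_pos"],o["force"])
s=ctrl.snapshot("wrist");ctrl.snapshot("scene")
h=cv2.cvtColor(s["pixels"],cv2.COLOR_BGR2HSV);m=cv2.inRange(h,np.array((0,170,90)),np.array((8,255,255)))
for c in cv2.findContours(m,0,2)[0]:
    if cv2.contourArea(c)>150:r=cv2.minAreaRect(c);print(r,wray(s,o,r[0],.198))
```

```text
[ 0.56922602 -0.06589073  0.17202589] [-8.23731712  1.87869701  4.12548401]
((303.0, 286.0), (76.0, 34.0), 90.0) [ 0.56652609 -0.04617352  0.198     ]
```

Emit:
carry_out(increments=[[0, 0, 0, -5, 1, 0, 0.6], [0, 0, 0, -5, 1, 40, 0.5], [0, 0, 0, -5, 1, 100, 0.5], [0, 0, 0, -5, 1, 160, 0.3], [0, 0, -10, -15, 0, 160, 0], [0, 0, -20, -30, -4, 160, 0], [0, 0, -30, -45, -7, 160, 0], [0, 0, -40, -60, -10, 160, 0], [0, 0, -50, -75, -13, 160, 0], [0, 0, -60, -90, -16, 160, 0], [0, 0, -70, -105, -19, 160, 0], [0, 0, -80, -115, -21, 160, 0], [0, 0, -90, -121, -23, 160, 0], [0, 0, -90, -121, -23, 160, 0]])

```text
clock: 17.35
tool_pos: [0.4504, -0.0887, 0.333]
orientation: [-179.9, 0.0, -98.6]
force: [-0.8, -1.1, -0.6]
opening: 0.0878
```

Run:
```python
from h import *
o=ctrl.get_obs();print(o["tool_pos"],o["orientation"],o["force"])
s=ctrl.snapshot("wrist");a=ctrl.snapshot("scene");print([(l,np.round(d["centre"],3),round(d["confidence"],2)) for l in("ball0_center","cup") for d in ctrl.search_frame(a,l)])
c=cv2.resize(a["pixels"][110:260,250:390],None,fx=3,fy=3,interpolation=cv2.INTER_CUBIC)
w=cv2.resize(s["pixels"],(380,285));out=np.zeros((450,800,3),np.uint8);out[:,:420]=c;out[:285,420:]=w;cv2.imwrite("pics/m6.png",out)
m=mask(s["pixels"],(60,80,20),(100,255,255),(0,0,640,480))
for c in cv2.findContours(m,0,2)[0]:
    if cv2.contourArea(c)>100:r=cv2.minAreaRect(c);print(r,[np.round(wray(s,o,p,.125),3).tolist() for p in cv2.boxPoints(r)])
```

```text
[ 0.45044682 -0.08868069  0.33301939] [-1.79904871e+02  2.89381967e-02 -9.85910621e+01] [-0.80743665 -1.06362753 -0.6283872 ]
[('cup', array([0.553, 0.031, 0.129]), 0.59)]
((295.0, 207.5), (65.0, 16.0), 90.0) [[0.492, -0.065, 0.125], [0.489, -0.08, 0.125], [0.423, -0.07, 0.125], [0.426, -0.053, 0.125]]
```

View pics/m6.png

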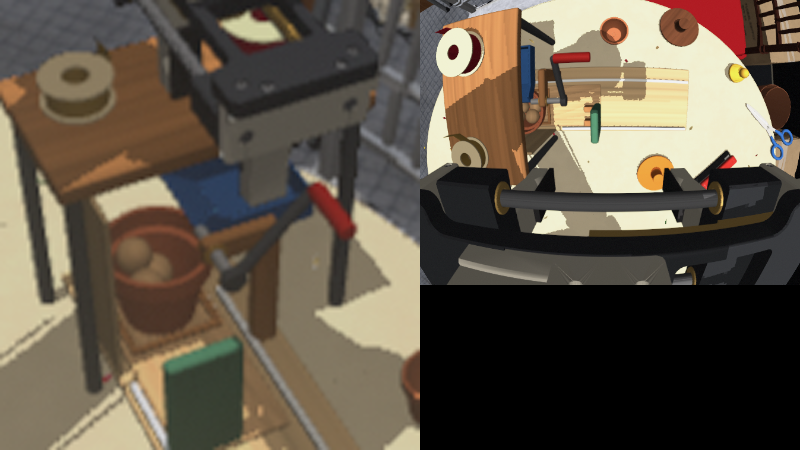

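The cup is back level and looks empty, and the balls lie in the pot at (145,255). I'll straddle the tab and draw the tray out.

Emit:
carry_out(increments=[[0, 0, 0, 0, 0, -60, 0], [0, 0, 0, 0, 0, -120, 0], [0, 0, 0, 0, 0, -175, 0], [0, 0, 0, 0, 0, -215, 0], [0, 0, 0, 0, 0, -238, 0], [0, 0, 0, 0, 0, -238, 0], [0, 0, 0, -1, -6, -238, 0], [0, 0, 0, -2, -14, -238, 0], [0, 0, 0, -4, -24, -238, 0], [0, 0, 0, -6, -37, -238, 0], [0, 0, 0, -8, -50, -238, 0], [0, 0, 0, -10, -64, -238, 0], [0, 0, 0, -12, -78, -238, 0], [0, 0, 0, -14, -92, -238, 0], [0, 0, 0, -16, -106, -238, 0], [0, 0, 0, -18, -120, -238, 0], [0, 0, 0, -20, -134, -238, 0], [0, 0, 0, -22, -148, -238, 0], [0, 0, 0, -24, -162, -238, 0], [0, 0, 0, -26, -172, -238, 0]])

```text
clock: 20.05
tool_pos: [0.4244, -0.2616, 0.0945]
orientation: [-180.0, -0.0, -98.7]
force: [0.1, 1.7, -2.0]
opening: 0.0877
```

Emit:
carry_out(increments=[[0, 0, 0, -1, -8, 0, 0], [0, 0, 0, -2, -15, 0, 0], [0, 0, 0, -3, -20, 0, 0], [0, 0, 0, -3.5, -23, 0, 0], [0, 0, 0, -4, -25, 0, 0]])

```text
clock: 20.68
tool_pos: [0.4208, -0.2858, 0.0947]
orientation: [-180.0, -0.0, -98.6]
force: [0.3, 0.4, -0.5]
opening: 0.0878
```

Emit:
carry_out(increments=[[0, 0, 0, -0.3, -2, 0, 0], [0, 0, 0, -0.6, -4, 0, 0], [0, 0, 0, -0.8, -5, 0, 0], [0, 0, 0, -0.8, -5, 0, 0]])

```text
clock: 21.18
tool_pos: [0.4203, -0.2886, 0.0945]
orientation: [-179.9, 0.2, -98.7]
force: [3.5, 16.1, 2.9]
opening: 0.0875
```

Emit:
carry_out(increments=[[0, 0, 0, 1, 7, 0, 0], [0, 0, 0, 1, 7, 50, 0], [0, 0, 0, 1, 7, 110, 0], [0, 0, 0, 1, 7, 160, 0], [0, 0, 0, 40, 10, 160, 0], [0, 0, 0, 90, 15, 160, 0], [0, 0, 0, 140, 20, 160, 0], [0, 0, 0, 140, 20, 160, 0], [0, 0, 0, 140, 20, 160, 0]])

```text
clock: 22.3
tool_pos: [0.5592, -0.2706, 0.254]
orientation: [179.9, -0.0, -98.6]
force: [0.3, 0.4, -0.2]
opening: 0.0877
```

Run:
```python
from h import *
o=ctrl.get_obs();print(o["tool_pos"],o["orientation"])
s=ctrl.snapshot("wrist");t=ctrl.snapshot("top")
for n,q in(("w",s),("t",t)):
  for l in("lid","pot","ball0_center"):
    for d in ctrl.search_frame(q,l)[:4]:print(n,l,np.round(d["centre"],3),round(d["confidence"],2))
c=cv2.resize(t["pixels"][170:270,190:400],None,fx=2,fy=2,interpolation=cv2.INTER_CUBIC)
out=np.zeros((480,800,3),np.uint8);out[:,:]=0
out=np.zeros((600,800,3),np.uint8);out[:380,:]=s["pixels"][0:304].repeat(1,0)[:, :] if 0 else cv2.resize(s["pixels"][0:304],(800,380));out[390:590,:420]=c;cv2.imwrite("pics/m7.png",out)
for l in("lid","pot"):
  for q in ctrl.outline_of(s,l)[:2]:
    m=q["pixels"].astype(np.uint8);c=max(cv2.findContours(m,0,2)[0],key=cv2.contourArea);print(l,q["confidence"],cv2.boundingRect(c),cv2.fitEllipse(c))
```

```text
[ 0.55916952 -0.27062565  0.25398997] [ 1.79919473e+02 -1.56802174e-02 -9.86495733e+01]
w lid [ 0.629 -0.27   0.013] 0.8
w lid [ 0.324 -0.174  0.016] 0.75
w lid [ 0.52  -0.408  0.022] 0.75
w lid [ 0.498 -0.104  0.071] 0.64
w pot [ 0.5   -0.104  0.072] 0.93
w ball0_center [ 0.499 -0.104  0.074] 0.52
w ball0_center [ 0.468 -0.197  0.021] 0.29
t lid [ 0.612 -0.276  0.013] 0.86
t lid [ 0.289 -0.176  0.018] 0.57
t lid [ 0.461 -0.206  0.018] 0.54
t pot [ 0.493 -0.128  0.072] 0.94
t pot [0.329 0.234 0.05 ] 0.86
t ball0_center [ 0.471 -0.128  0.048] 0.41
lid 0.87 (269, 99, 86, 84) ((311.6799621582031, 140.5927276611328), (83.1255111694336, 85.64624786376953), 76.23918914794922)
lid 0.72 (251, 375, 58, 24) ((276.82391357421875, 386.6576843261719), (22.236209869384766, 56.80140686035156), 85.0151596069336)
pot 0.81 (150, 276, 63, 41) ((175.98963928222656, 293.57049560546875), (24.156082153320312, 68.12995910644531), 66.80667877197266)
pot 0.45 (160, 262, 167, 63) ((259.79608154296875, 292.5809020996094), (66.2962646484375, 181.74603271484375), 94.36023712158203)
```

View pics/m7.png

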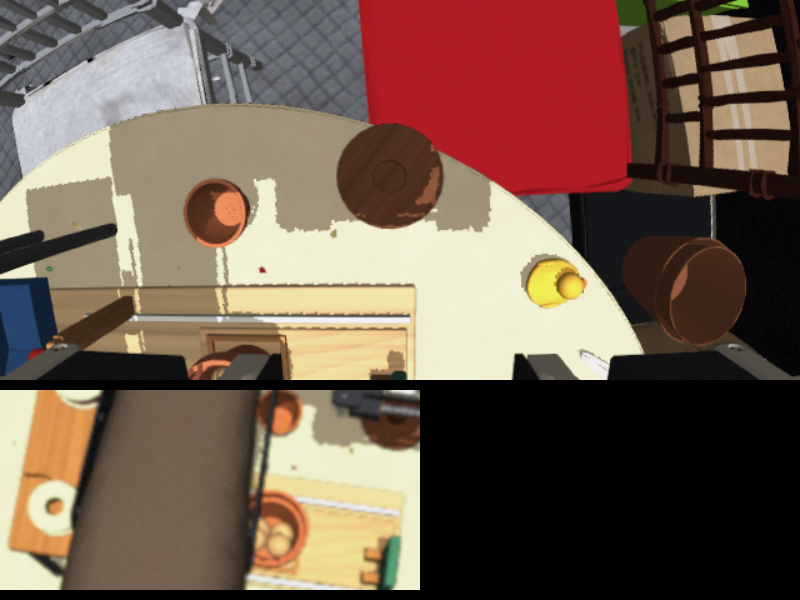

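Run:
```python
from h import *
o=ctrl.get_obs();s=ctrl.snapshot("wrist")
print(wray(s,o,(311.7,140.6),.013),wray(s,o,(312,141.3),.045))
```

```text
[ 0.62992032 -0.275341    0.013     ] [ 0.62958349 -0.27612709  0.045     ]
```

Emit:
carry_out(increments=[[0, 0, 0, 40, -3, -40, 0], [0, 0, 0, 70, -5, -90, 0], [0, 0, 0, 70, -5, -145, 0], [0, 0, 0, 70, -5, -190, 0], [0, 0, 0, 70, -5, -220, 0], [0, 0, 0, 70, -5, -235, 0], [0, 0, 0, 70, -5, -235, 0.5], [0, 0, 0, 70, -5, -235, 0.8], [0, 0, 0, 70, -5, -235, 1], [0, 0, 0, 70, -5, -235, 1], [0, 0, 0, 70, -5, -235, 1], [0, 0, 0, 70, -5, -235, 1]])

```text
clock: 24.35
tool_pos: [0.6297, -0.2757, 0.0197]
orientation: [-180.0, -0.0, -98.7]
force: [0.2, 0.7, -0.2]
opening: 0.0331
```

Emit:
carry_out(increments=[[0, 0, 0, 0, 0, 0, 1], [0, 0, 0, 0, 0, 0, 1], [0, 0, 0, 0, 0, 0, 1], [0, 0, 0, 0, 0, 0, 1]])

```text
clock: 24.85
tool_pos: [0.6296, -0.2756, 0.0196]
orientation: [180.0, 0.0, -98.7]
force: [-0.1, 0.2, 0.3]
opening: 0.024
```

Emit:
carry_out(increments=[[0, 0, 0, 0, 0, 20, 1], [0, 0, 0, 0, 0, 60, 1], [0, 0, 0, 0, 0, 110, 1], [0, 0, 0, 0, 0, 160, 1], [0, 0, 0, 0, 0, 210, 1], [0, 0, 0, -30, 20, 250, 1], [0, 0, 0, -60, 42, 250, 1], [0, 0, 0, -95, 67, 250, 1], [0, 0, 0, -130, 92, 250, 1], [0, 0, 0, -165, 117, 250, 1], [0, 0, 0, -195, 138, 250, 1], [0, 0, 0, -210, 150, 250, 1], [0, 0, 0, -215, 155, 250, 1], [0, 0, 0, -215, 155, 250, 1], [0, 0, 0, -215, 155, 250, 1]])

```text
clock: 26.72
tool_pos: [0.4153, -0.1209, 0.2694]
orientation: [180.0, -0.0, -98.7]
force: [0.6, 0.4, -1.5]
opening: 0.0241
```

Run:
```python
from h import *
o=ctrl.get_obs();print(o["tool_pos"],o["orientation"],o["opening"],o["force"])
s=ctrl.snapshot("wrist");cv2.imwrite("pics/w8.png",s["pixels"]);np.savez("w8.npz",tp=o["tool_pos"],orr=o["orientation"],K=s["intrinsics"],H=s["hand_eye"])
for l in("pot","ball0_center"):
  for d in ctrl.search_frame(s,l)[:5]:print(l,np.round(d["centre"],3),round(d["confidence"],2))
for q in ctrl.outline_of(s,"pot")[:2]:
    m=q["pixels"].astype(np.uint8);c=max(cv2.findContours(m,0,2)[0],key=cv2.contourArea);e=cv2.fitEllipse(c);print(q["confidence"],cv2.boundingRect(c),e,wray(s,o,e[0],.091))
```

```text
[ 0.4152534  -0.12088788  0.26943767] [ 1.79972486e+02 -2.15964638e-02 -9.86686526e+01] 0.024120632165789024 [ 0.58146832  0.35132406 -1.53722593]
pot [ 0.478 -0.11   0.072] 0.96
pot [0.315 0.198 0.053] 0.77
ball0_center [ 0.475 -0.123  0.048] 0.95
ball0_center [ 0.476 -0.109  0.073] 0.19
0.86 (250, 111, 101, 97) ((299.97247314453125, 159.58787536621094), (96.43873596191406, 99.9031753540039), 84.63471984863281) [ 0.47097186 -0.11368026  0.091     ]
0.74 (79, 306, 31, 10) ((90.3733139038086, 307.0522766113281), (13.164721488952637, 38.98125457763672), 97.05174255371094) [0.35349209 0.15645379 0.091     ]
```

View pics/w8.png

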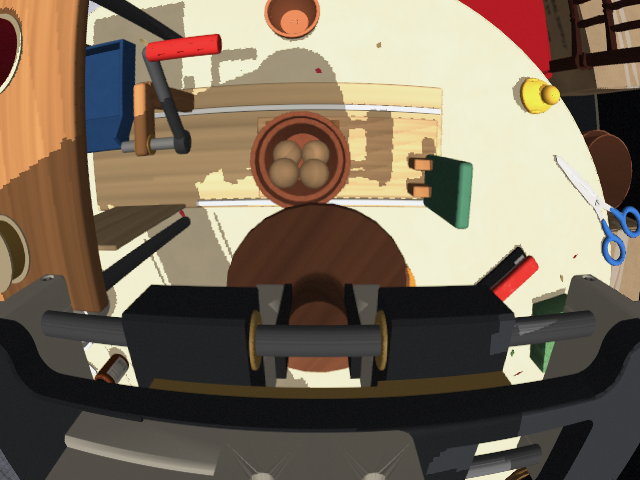

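All four balls are in the pot at (300,160), and the lid is held straight. I'll place it.

Emit:
carry_out(increments=[[0, 0, 0, 15, 2, 0, 1], [0, 0, 0, 30, 4, 0, 1], [0, 0, 0, 45, 7, -20, 1], [0, 0, 0, 55, 8, -50, 1], [0, 0, 0, 55, 8, -85, 1], [0, 0, 0, 55, 8, -115, 1], [0, 0, 0, 55, 8, -138, 1], [0, 0, 0, 55, 8, -150, 1], [0, 0, 0, 55, 8, -154, 1], [0, 0, 0, 55, 8, -157, 1], [0, 0, 0, 55, 8, -159, 1]])

```text
clock: 28.3
tool_pos: [0.4701, -0.1126, 0.1111]
orientation: [-179.9, 0.0, -98.7]
force: [-0.2, -0.1, -1.4]
opening: 0.0241
```

Emit:
carry_out(increments=[[0, 0, 0, 0, 0, -1.5, 1], [0, 0, 0, 0, 0, -3, 1], [0, 0, 0, 0, 0, -4.5, 1], [0, 0, 0, 0, 0, -5.5, 1], [0, 0, 0, 0, 0, -6, 1]])

```text
clock: 28.92
tool_pos: [0.4696, -0.1127, 0.1045]
orientation: [180.0, -0.0, -98.7]
force: [-1.2, -0.3, -0.0]
opening: 0.0237
```

Emit:
carry_out(increments=[[0, 0, 0, 0, 0, -0.5, 1], [0, 0, 0, 0, 0, -1, 1], [0, 0, 0, 0, 0, -1, 1]])

```text
clock: 29.3
tool_pos: [0.4699, -0.1127, 0.1045]
orientation: [-180.0, -0.0, -98.6]
force: [-2.6, 1.0, 8.5]
opening: 0.0241
```

Contact came at the expected seated height, so I'll release and rise.

Emit:
carry_out(increments=[[0, 0, 0, 0, 0, -0.3, 0.65], [0, 0, 0, 0, 0, -0.3, 0.55], [0, 0, 0, 0, 0, -0.3, 0.4], [0, 0, 0, 0, 0, -0.3, 0.4], [0, 0, 0, 0, 0, 15, 0.4], [0, 0, 0, 0, 0, 50, 0.4], [0, 0, 0, 0, 0, 100, 0.4], [0, 0, 0, -20, 0, 150, 0.4], [0, 0, 0, -50, -6, 165, 0.2], [0, 0, 0, -55, -8, 165, 0], [0, 0, 0, -55, -8, 165, 0], [0, 0, 0, -55, -8, 165, 0]])

```text
clock: 30.8
tool_pos: [0.4148, -0.1206, 0.2677]
orientation: [179.9, -0.0, -98.7]
force: [0.2, 0.4, -0.3]
opening: 0.085
```

Run:
```python
from h import *
o=ctrl.get_obs();print(o["tool_pos"],o["force"])
s=ctrl.snapshot("wrist");a=ctrl.snapshot("scene")
for q in ctrl.outline_of(s,"lid")[:2]:
    m=q["pixels"].astype(np.uint8);c=max(cv2.findContours(m,0,2)[0],key=cv2.contourArea);e=cv2.fitEllipse(c);print(q["confidence"],cv2.boundingRect(c),e,wray(s,o,e[0],.098))
out=np.zeros((420,800,3),np.uint8);out[:,:400]=cv2.resize(s["pixels"][60:270,200:400],(400,420),interpolation=2);out[:,400:]=cv2.resize(a["pixels"][160:340,270:440],(400,420),interpolation=2);cv2.imwrite("pics/m9.png",out)
```

```text
[ 0.41482872 -0.12058294  0.26772688] [ 0.15968732  0.43905301 -0.3138704 ]
0.94 (248, 110, 104, 103) ((299.8375549316406, 161.14566040039062), (101.41433715820312, 102.23422241210938), 111.56221771240234) [ 0.46954309 -0.11352436  0.098     ]
0.73 (344, 255, 71, 69) ((378.75335693359375, 289.5232238769531), (67.49555969238281, 71.8262939453125), 55.89484786987305) [ 0.33746187 -0.16928118  0.098     ]
```

View pics/m9.png

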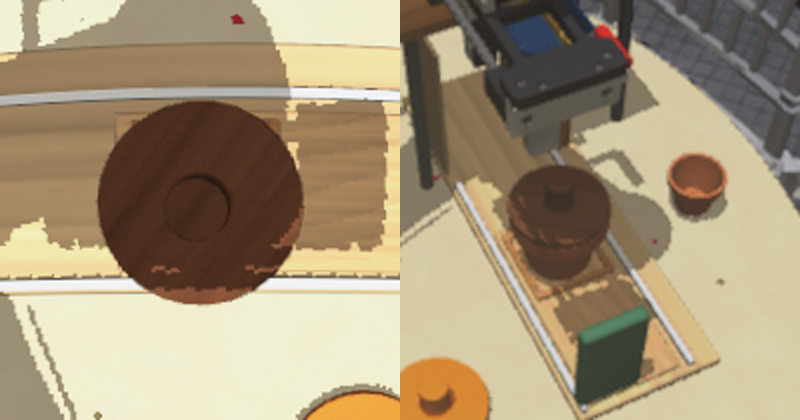

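The lid sits level and centred on the pot at (200,200) in the wrist crop. I'm handing in.

```bash
python3 -c "
from plant import ctrl
print(ctrl.close_job())"
```

```text
the job is handed in; nothing more can be done
None
```

I carried out the whole task and handed it in at about 31 s of the 72 s allowed. The system reports no verdict, so what follows rests on my own checks.

**What I did**
- I pushed the tray in with the finger's back until it met its end stop, at about 10 N.
- I tipped the crank to about 0.82 rad. The cup's back edge would meet the shelf at 0.95, and the wrist force while tipping stayed under 5 N.
- I brought the cup back level against its stop, at about 8 N.
- I drew the tray out to its stop, at about 16 N.
- I set the lid down at its expected seated height, with about 8.5 N of contact, and released it.

**Last checks**
- **Balls:** the wrist picture taken before the lid went on showed all four in the pot and the cup empty.
- **Lid:** its centre measured (0.4695, −0.1135) against the pot rim's (0.471, −0.1137), about 1.5 mm apart. It looks level by eye; I did not measure its angle.
- **Duck, small pot, shelf:** nothing showed any of them touched, and no script measured their positions again at the end.
- **Disagreement:** my stand fit placed the peg about 5 mm from where both cameras saw it, so I used the camera position.

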